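Slide the bowl blank past the wet turnings into the drying bay and shut the lid

TASK

Slide the round bowl blank flat along the bench, around the two freshly varnished turnings, and all the way into the open drying bay, keeping both the blank and yourself from touching the two turnings or their stands. Then swing the bay's lid fully down over the blank and leave it shut. Do not lift or tip the blank, and leave the chisel, tin and mallet where they lie.

Things in the scene. Friction and masses are not known exactly. Their poses are not given: they have to be found in the camera images.
- blank: the bowl blank: a solid light-wood disc lying flat on the bench, 100 mm in diameter and 45 mm high, about 0.25 kg, too wide for the gripper and so pushed. Origin: centre of its underside, on the bench; z up.
- bay: drying bay: three plywood walls 60 mm high fixed on the bench, open on top and at the mouth; the bench is its floor, no sill. Origin: on the bench, mid-bay; z up, +x from mouth to back wall. In its frame side walls span x = -80 to 80 mm, inner faces at y = -70 and 70 mm (12 mm thick); back wall's inner face at x = 70 mm (10 mm thick). The blank is fully in when its centre is within 20 mm of x = 0.
- bay_mouth (a point): centre of the bay's mouth, on the bench at bay x = -80 mm; the mouth is 140 mm wide between the side walls. Axes as the bay's.
- lid (a joint): the bay lid's angle: 0 rad fully shut (flat on the walls), 1.5 to 1.7 standing open, as it starts. The hinge axis runs along the bay's y at bay x = 80 mm, z = 60 mm. A stiff hinge keeps it where it is left; about 3 N square to the panel near its free edge moves it.
- lid_edge (a point): point on the lid's outer (upper when shut) face, mid-width, 165 mm from the hinge. Axes: z outward normal of that face, x from free edge to hinge. The lid is a panel 10 mm thick, 164 mm wide, 175 mm from hinge to free edge; shut, its outer face is 70 mm above the bench. A 35 mm deep front board under it, 150 to 160 mm from the hinge, closes the mouth: a blank sticking out stops the lid.
- stand_tall: first wet turning: slim turned wooden candlestick 100 mm tall in all, on a round steel stand 70 mm in diameter (its widest part) screwed to the bench. Must not be touched. Origin: centre of the stand's underside, on the bench.
- stand_low: second wet turning: squat turned wooden bowl-shaped finial, 70 mm tall in all, on a round steel stand 70 mm in diameter (its widest part) screwed to the bench. Must not be touched. Origin: centre of the stand's underside, on the bench. One turning stands nearer the robot and to its right, the other farther off and to the left (which is which varies); at least 150 mm lie between the stands.
- chisel: bystander: wood-handled chisel, 187 mm long and 29 mm thick, lying flat. Origin: under its ferrule, 90 mm from the handle's end; x towards the blade.
- tin: bystander: dark metal tin, 72 mm in diameter, 50 mm high, standing. Origin: centre of its underside.
- mallet: bystander: wooden mallet lying down, head 60 x 110 x 70 mm (x, y, z) with a 160 mm handle along its +x. Origin: under the centre of the head.
Not all that is in view belongs to the job. Leave any blue or purple look-alike of the blank alone.

How it is judged:
On the way:
1. the blank lies fully inside the bay, flat on the bench, while the lid is still open (x of blank in the frame of bay between -0.024 and 0.025 m and y of blank in the frame of bay between -0.025 and 0.025 m and height (world z) of blank below 0.006 m and angle between blank's own z axis and vertical below 0.08 rad and value of joint lid above 0.8 rad), for 0.2 s.
At the end, for the whole second after the job is handed in: The blank lies flat on the bench inside the bay (centre within 24 mm of the bay's middle along its length and 25 mm across), at rest, and the lid is shut to within 0.06 rad (x of blank in the frame of bay between -0.024 and 0.025 m and y of blank in the frame of bay between -0.025 and 0.025 m and height (world z) of blank below 0.006 m and angle between blank's own z axis and vertical below 0.08 rad and value of joint lid below 0.06 rad and linear speed of blank below 0.01 m/s and velocity of joint lid between -0.05 and 0.05 rad/s); the robot touches nothing.
It fails at once if either wet turning or its stand is touched by the blank, the robot or anything else (contact force between any of stand_tall, stand_low and anything else above 0.3 N).
It fails at once if the blank is lifted more than 15 mm or tipped more than 0.2 rad (height (world z) of blank above 0.015 m or angle between blank's own z axis and vertical above 0.2 rad).
It fails at once if the chisel, tin or mallet is moved more than 20 mm (distance of any of chisel, tin, mallet from where it was at the start of the episode above 0.02 m).
It also fails if it takes over 67 s, if anything falls off the work surface, if the arm or the gripper's body presses on something with over 40 N, if the wrist force passes 120 N, or if a joint passes its speed limit or range.

ROBOT

A 6-joint arm with a two-finger parallel gripper is mounted at the origin on the work surface. World frame = base frame: x ahead of the robot, y to its left, z up, the work surface at z = 0. Lengths are in m, angles in rad, forces in N, time in s.
With the tool pointing down it reaches from about 0.35 to 1 m from the base axis. Payload 7.1 kg.
Tool frame: the origin (TCP) lies at the very end of the fingers, on their centre line; the grasp point (between the pads) lies 19 mm behind it (bot.hold_point_z is the distance from the TCP to the grasp point, in m); z points along the fingers, y is the line along which they close (so a half turn about z gives the same grasp; the last joint's range is limited). The gripper opens to 85 mm and grips with 20 to 120 N. Pads are 22 mm wide; open, the fingers measure 114 mm over their backs; the gripper's body (76 mm by 85 mm) begins 54 mm behind the grasp point. The pads swing forward as they close: fully open they stand 13 mm farther back than shut.
Start: joints at [1.143, 0.423, 1.63, -0, 1.089, -0.019], TCP at [0.248, 0.573, 0.231] pointing down, gripper open.
Joint ranges: [-3, 3], [-0.9, 2.11], [0.09, 2.58], [-1.31, 4.45], [0.11, 2.69], [-2.54, 2.54]. Speed limits (rad/s): [2.39, 2.39, 3.01, 3.14, 3.14, 3.14].

INTERFACE

Orientations are given as a 3x3 rotation matrix whose columns are the frame's x, y, z axes.
In Python, from rig import bot, ungrasp, clamp, kinematics, grab_frame, order gives the robot as it stands. Calls block until the motion is done:
- bot.move_ptp(position, orientation): joint-space move of the TCP to a pose.
- bot.move_straight(position, frame=None, speed=0.15): straight line of the TCP; frame=None keeps the orientation; speed is the mean speed in m/s.
- bot.set_joints(angles): joint-space move.
- ungrasp() and clamp(strength=None): open the fingers fully, or close them until they stop; strength is the grip in N (None keeps the last).
- bot.wait(seconds).
- kinematics.ik(position, orientation): joint angles nearest the present ones, or None.
- bot.sense(): the state.
- grab_frame(name): name is "side" or "top"; returns a dict with "img" (480x640x3 uint8, red, green, blue), "depth" (480x640 float32, m along the optical axis (not along the pixel's ray), 0 where there is no reading), "K" (3x3 intrinsics, pixels), "k1" (the pictures are not rectified: a ray, as slopes to the right and down, at radius r is drawn at 1 + k1 r^2 times it, then the intrinsics apply), "rvec" (rotation vector, rad) and "tvec" (3), from world to camera coordinates, as OpenCV has them. Camera axes: x right, y down, z forward; pixel columns grow to the right and rows downward; lengths in m; the calibration is good to about 2 mm. A picture is of the moment at which its call begins.
A pose or a line that the arm cannot do raises bot.MotionError and nothing moves.
- order.finish_job(): hands the job in; it is judged then, once.
The state is a dict: "clock": time; "joint_positions": joint angles; "qd": joint speeds; "joint_torque": joint torques, N m; "tcp_pos": TCP position; "tool_rot": TCP orientation; "contact_force": force on the tool from outside, world axes, zero at the start; "torque": the same for the moment, N m; "grip_width": opening from 0.0 (shut) to 1.0 (fully open); "gripper_force": force on a finger pad.
Only numpy, scipy, OpenCV 4.12 (cv2) and the standard library are available. Lean on these libraries where they do the work, as an engineer would, in place of code of your own. Each camera call takes 0.05 s, during which the arm holds its last target. There are 200 camera calls.

## Working session

There is one attempt and no reset: what is moved stays moved. The work goes in short steps, each a Python script; the robot and the scene stay as the last script left them, time stands still between calls to the robot, and variables do not carry over. Pictures are saved under pics/ and viewed, at most 10 in all, crops included, and the job is handed in when it is done.

```bash
ls; mkdir -p pics; cat > h.py <<'E'
import numpy as np, cv2
from rig import bot, ungrasp, clamp, kinematics, grab_frame, order
def cloud(f):
    K=f["K"];h,w=f["depth"].shape
    u,v=np.meshgrid(np.arange(w),np.arange(h))
    x=(u-K[0,2])/K[0,0];y=(v-K[1,2])/K[1,1]
    xd,yd=x.copy(),y.copy()
    for _ in range(15):
        s=1+f["k1"]*(x*x+y*y);x,y=xd/s,yd/s
    d=f["depth"];P=np.stack([x*d,y*d,d],-1)
    R=cv2.Rodrigues(np.array(f["rvec"],float))[0]
    W=(P-np.array(f["tvec"]).ravel())@R
    W[d<=0]=np.nan
    return W
E
python3 - <<'E'
from h import *
for n in("top","side"):
    f=grab_frame(n);cv2.imwrite(f"pics/{n}0.png",f["img"][:,:,::-1]);np.save(n+"0.npy",cloud(f));np.save(n+"i.npy",f["img"])
    R=cv2.Rodrigues(np.array(f["rvec"],float))[0];print(n,-R.T@np.array(f["tvec"]).ravel(),R[2])
E
```

```text
pics
top [ 0.38206195 -0.05738172  1.27583544] [ 0.12860622  0.00919346 -0.99165313]
side [ 0.10209763 -0.63317652  0.84145671] [ 0.39593078  0.56098318 -0.72700528]
```

View pics/top0.png

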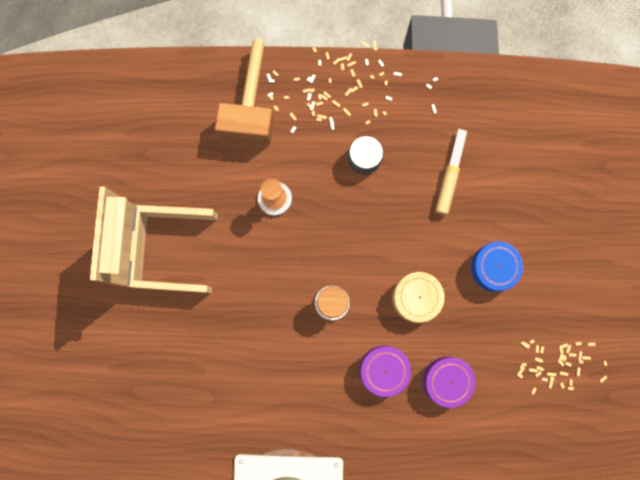

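View pics/side0.png

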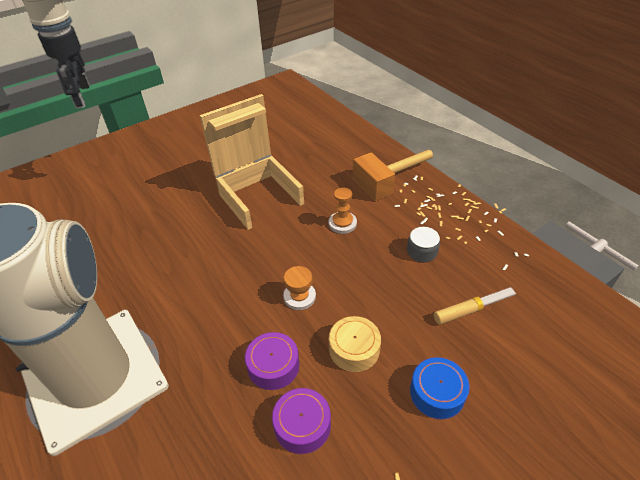

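The top view shows the blank at (418,297), the low finial at (332,303) and the tall candlestick at (275,197). The bay mouth is near (212,250) and faces right; the tin is at (366,155) and the chisel at (452,175). Next I'll measure their positions.

```bash
python3 - <<'E'
from h import *
W=np.load("top0.npy");I=np.load("topi.npy");hsv=cv2.cvtColor(I,cv2.COLOR_RGB2HSV)
W2=np.load("side0.npy")
print("bench z",np.nanmedian(W[350:450,50:200,2]), np.nanmedian(W2[420:470,180:240,2]))
def top(name,u,v,r,z0,z1):
    P=W[v-r:v+r,u-r:u+r].reshape(-1,3);P=P[(P[:,2]>z0)&(P[:,2]<z1)]
    (c,rad)=cv2.minEnclosingCircle(np.float32(P[:,:2]*1000));print(name,len(P),P.mean(0).round(4),"circ",np.round(c),round(rad,1),"z",np.percentile(P[:,2],[5,95]).round(4), P.min(0).round(3),P.max(0).round(3))
top("blank",418,297,32,.038,.05)
top("low top",332,303,25,.055,.08)
top("low",332,303,25,.004,.08)
top("tall top",275,190,25,.085,.11)
top("tall stand",275,198,22,.003,.02)
top("tin",366,155,22,.04,.06)
top("purple1",386,372,32,.035,.05);top("purple2",450,382,32,.035,.05);top("blue",498,267,32,.035,.05)
top("mallet",244,120,32,.05,.09)
# side view stands, white
h2=cv2.cvtColor(np.load("sidei.npy"),cv2.COLOR_RGB2HSV)
for n,u,v in(("tall",343,222),("low",300,295)):
    s=np.s_[v-20:v+20,u-22:u+22];m=(h2[s][...,1]<70)&(h2[s][...,2]>90)
    P=W2[s][m];P=P[P[:,2]<.03];c,r=cv2.minEnclosingCircle(np.float32(P[:,:2]*1000));print(n,len(P),c,r,np.median(P[:,2]))
# bay walls
P=W[180:300,80:225].reshape(-1,3);w=P[(P[:,2]>.052)&(P[:,2]<.066)]
np.set_printoptions(suppress=True,precision=4)
print("walls",len(w),cv2.minAreaRect(np.float32(w[:,:2]*1000)))
for lo,hi in((180,232),(265,300)):
    Q=W[lo:hi,145:225].reshape(-1,3);Q=Q[(Q[:,2]>.052)&(Q[:,2]<.066)]
    print(cv2.minAreaRect(np.float32(Q[:,:2]*1000)),cv2.fitLine(np.float32(Q[:,:2]*1000),cv2.DIST_HUBER,0,.01,.01).ravel(),Q.min(0),Q.max(0))
L=P[P[:,2]>.1];print("lid",L.min(0),L.max(0)); t=L[L[:,2]>.2];print(t.mean(0),t.min(0),t.max(0))
E
```

```text
bench z 0.0009652603990236883 -0.0009645847188593598
blank 1824 [ 0.4329 -0.2521  0.0459] circ [ 433. -253.] 50.4 z [0.0418 0.0493] [ 0.383 -0.302  0.039] [ 0.482 -0.203  0.05 ]
low top 791 [ 0.4193 -0.0806  0.0704] circ [420. -81.] 30.9 z [0.0648 0.0747] [ 0.39  -0.112  0.056] [ 0.45  -0.051  0.079]
low 1120 [ 0.4181 -0.0793  0.0522] circ [421. -81.] 68.9 z [0.0045 0.0742] [ 0.369 -0.131  0.004] [ 0.47  -0.03   0.079]
tall top 362 [0.631  0.0422 0.1007] circ [632.  43.] 21.0 z [0.0966 0.1043] [0.612 0.022 0.091] [0.652 0.063 0.108]
tall stand 538 [0.6246 0.0405 0.0099] circ [634.  41.] 63.6 z [0.0033 0.0175] [ 0.588 -0.004  0.003] [0.68  0.088 0.02 ]
tin 890 [ 0.7207 -0.1428  0.0499] circ [ 722. -143.] 35.3 z [0.0425 0.0543] [ 0.687 -0.177  0.04 ] [ 0.756 -0.108  0.058]
purple1 1900 [ 0.2856 -0.1886  0.046 ] circ [ 285. -189.] 50.7 z [0.042  0.0493] [ 0.235 -0.239  0.035] [ 0.335 -0.14   0.05 ]
purple2 1803 [ 0.2655 -0.3163  0.046 ] circ [ 265. -319.] 51.2 z [0.0417 0.0494] [ 0.215 -0.369  0.035] [ 0.315 -0.268  0.05 ]
blue 1730 [ 0.4973 -0.414   0.0459] circ [ 497. -416.] 51.4 z [0
[... 251 characters left out ...]
11964740848
low 386 (420.758544921875, -80.02147674560547) 37.69190979003906 0.0105882182770112
walls 1466 ((517.7369384765625, 244.16622924804688), (162.94195556640625, 165.29287719726562), 87.46600341796875)
((592.9490356445312, 230.1727294921875), (140.46810913085938, 13.040657997131348), 87.88273620605469) [  0.0385   0.9993 592.4595 229.3464] [0.5842 0.1599 0.0521] [0.6012 0.3002 0.0659]
((440.7822570800781, 228.58291625976562), (125.17646789550781, 12.402352333068848), 88.3912124633789) [  0.0376   0.9993 440.8224 227.1968] [0.4333 0.1659 0.0525] [0.4483 0.291  0.0657]
lid [0.4392 0.288  0.1001] [0.6038 0.3399 0.2423]
[0.5198 0.3154 0.2242] [0.4392 0.288  0.2   ] [0.6027 0.3399 0.2423]
```

```bash
cat > plan.py <<'E'
from h import *
from scipy.interpolate import PchipInterpolator
D=.037; Z=.010
LOW=np.array([.4205,-.0805]);TALL=np.array([.633,.043]);BAY=np.array([.517,.243]);U=np.array([.038,.9993])
def pdir(th): th=np.radians(th); return np.array([np.sin(th),np.cos(th)])
def Rot(th,s=1):
    p=np.append(pdir(th),0)*s; z=np.array([0,0,-1.]); return np.c_[p,np.cross(z,p),z]
way=np.array([[.433,-.252,48],[.52,-.172,45],[.543,-.11,15],[.538,-.06,0],[.518,.05,-6],[.5125,.11,0],[.514,.163,2.2],[.5163,.226,2.2]])
s=np.r_[0,np.cumsum(np.hypot(*np.diff(way[:,:2],axis=0).T))]
f=PchipInterpolator(s,way); path=f(np.linspace(0,s[-1],22))
def tcp(c,th,d=D,z=Z): return np.append(c-d*pdir(th),z)
E
python3 - <<'E'
from plan import *
m={}
for c0,c1,th in path:
    c=np.array([c0,c1]);t=tcp(c,th)[:2];p=pdir(th);n=np.array([p[1],-p[0]])
    for k,S in(("low",LOW),("tall",TALL)):
        r=S-t;dx=max(abs(r@p)-15,0) if 0 else max(abs(r@p)-.015,0);dy=max(abs(r@n)-.058,0)
        m.setdefault(k,[]).append((np.hypot(dx,dy)-.035,np.hypot(*(S-c))-.085))
for k in m: print(k,"finger/blank clearance",np.min(m[k],0))
for sg in(1,-1):
    print(sg,[None if (q:=kinematics.ik(tcp(r[:2],r[2]),Rot(r[2],sg))) is None else np.round(q,2).tolist() for r in path[::5]])
c,th=way[0,:2],48
s=bot.sense();bot.move_straight([*s["tcp_pos"][:2],.38])
sg=1 if kinematics.ik(tcp(c,th,.07,.3),Rot(th,1)) is not None else -1
print(sg,bot.sense()["clock"],s["contact_force"])
E
```

```text
low finger/blank clearance [0.02111415 0.0343005 ]
tall finger/blank clearance [0.02068261 0.02768049]
1 [[-0.62, 0.61, 2.02, -0.0, 0.5, 0.21], [-0.39, 0.65, 1.93, -0.0, 0.57, 0.38], [-0.18, 0.65, 1.91, -0.0, 0.58, -0.2], [0.05, 0.63, 1.96, -0.0, 0.54, -0.01], [0.29, 0.65, 1.92, -0.0, 0.57, 0.33]]
-1 [None, None, None, None, None]
1 1.2417 [ 0.6224498  -0.45443968  0.8731663 ]
```

```bash
python3 - <<'E'
from plan import *
ungrasp()
c,th=way[0,:2],48
bot.move_ptp(tcp(c,th,.072,.25),Rot(th)); bot.move_straight(tcp(c,th,.072))
print(bot.sense()["tcp_pos"],bot.sense()["clock"])
bot.move_straight(tcp(c,th),speed=.08)
print(bot.sense()["contact_force"])
for r in path[1:6]: bot.move_straight(tcp(r[:2],r[2]),Rot(r[2]),speed=.08)
s=bot.sense();print(s["contact_force"],s["clock"],s["tcp_pos"],path[5])
a,b=[grab_frame(n) for n in("top","side")]
np.save("t1.npy",cloud(a))
cv2.imwrite("pics/p1.png",cv2.resize(np.hstack([a["img"],b["img"]])[:,:,::-1],(800,300),interpolation=cv2.INTER_AREA))
E
```

```text
[ 0.37989971 -0.30052047  0.01062286] 6.3333
[-0.17966101  0.07323501 -0.31710562]
[ 0.8623864  -0.39268557 -0.490039  ] 9.25 [ 0.49742759 -0.19285038  0.00999521] [ 0.52292345 -0.16686211 44.1667049 ]
```

View pics/p1.png

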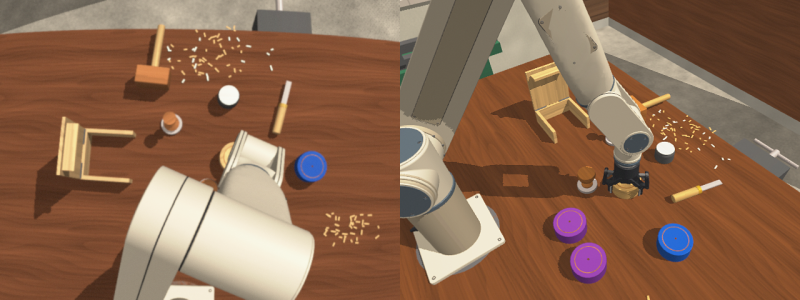

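The blank sits in the cradle, with its edge visible at about (355,250) in the top view. I'll fit its centre from that visible edge to calibrate the standoff D.

```bash
cat > fit.py <<'E'
from h import *
from scipy.optimize import least_squares
def blank(W,guess):
    "centre of the r=50 disc from its visible top face: min. one-sided boundary fit"
    g=np.array(guess);P=W.reshape(-1,3);P=P[(P[:,2]>.038)&(P[:,2]<.050)&(np.hypot(*(P[:,:2]-g).T)<.08)][:,:2]
    # outer boundary points per bearing bin
    c=g.copy()
    for _ in range(5):
        d=P-c;a=np.round(np.degrees(np.arctan2(d[:,1],d[:,0]))/6);r=np.hypot(*d.T)
        B=np.array([P[a==k][r[a==k].argmax()] for k in np.unique(a)]);rb=np.hypot(*(B-c).T)
        B=B[(rb>.040)&(rb<.062)]
        if len(B)<4: break
        c=least_squares(lambda x:np.hypot(*(B-x).T)-.050,c,loss="soft_l1",f_scale=.002).x
    return c,len(P),len(B),B
E
python3 - <<'E'
from fit import *; from plan import *
W=np.load("t1.npy");c,n,b,B=blank(W,path[5,:2]);print(c,n,b);print(B.round(3))
t=bot.sense()["tcp_pos"][:2];print("fwd",(c-t)@pdir(path[5,2]),"lat",np.cross(c-t,pdir(path[5,2])))
E
```

```text
[ 0.52131647 -0.16639091] 451 23
[[ 0.57  -0.16 ]
 [ 0.57  -0.155]
 [ 0.568 -0.15 ]
 [ 0.568 -0.148]
 [ 0.564 -0.14 ]
 [ 0.561 -0.138]
 [ 0.56  -0.134]
 [ 0.554 -0.128]
 [ 0.552 -0.126]
 [ 0.545 -0.122]
 [ 0.541 -0.12 ]
 [ 0.534 -0.118]
 [ 0.533 -0.118]
 [ 0.527 -0.116]
 [ 0.521 -0.116]
 [ 0.517 -0.116]
 [ 0.509 -0.119]
 [ 0.506 -0.119]
 [ 0.501 -0.121]
 [ 0.497 -0.123]
 [ 0.494 -0.125]
 [ 0.488 -0.129]
 [ 0.486 -0.131]]
fwd 0.03612000784638701 lat -0.0014063100903631172<stdin>:3: DeprecationWarning: Arrays of 2-dimensional vectors are deprecated. Use arrays of 3-dimensional vectors instead. (deprecated in NumPy 2.0)
```

Standoff is 36 mm, almost exactly as modelled, so I'll push on to the bay mouth and check there.

```bash
python3 - <<'E'
from fit import *; from plan import *
i=int(np.argmin(abs(path[:,1]-.12)))
for r in path[6:i+1]: bot.move_straight(tcp(r[:2],r[2]),Rot(r[2]),speed=.08)
s=bot.sense();print(i,s["contact_force"],s["clock"],path[i])
a,b=[grab_frame(n) for n in("top","side")]
W=cloud(a);c,n,k,B=blank(W,path[i,:2]);print(c,n,k)
cv2.imwrite("pics/p2.png",cv2.resize(np.hstack([a["img"],b["img"]])[:,:,::-1],(800,300),interpolation=cv2.INTER_AREA))
E
```

```text
17 [-0.42107729 -0.01482468  0.02596226] 14.8667 [0.51273317 0.12648318 0.96136626]Traceback (most recent call last):
  File "<stdin>", line 6, in <module>
  File "fit.py", line 10, in blank
    B=np.array([P[a==k][r[a==k].argmax()] for k in np.unique(a)]);rb=np.hypot(*(B-c).T)
                                                                                ~^~
ValueError: operands could not be broadcast together with shapes (0,) (2,)
```

```bash
python3 - <<'E'
from h import *
a,b=[grab_frame(n) for n in("top","side")]
cv2.imwrite("pics/p2.png",cv2.resize(np.hstack([a["img"],b["img"]])[:,:,::-1],(800,300),interpolation=cv2.INTER_AREA))
E
```

```text
(no output)
```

View pics/p2.png

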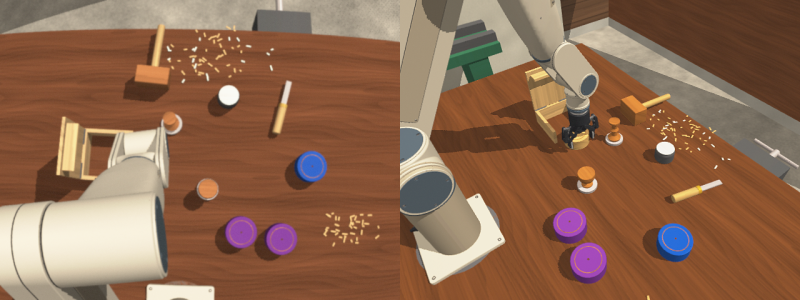

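The blank is at the bay mouth and clear of both stands. Before going in, I'll check how far the wrist overhangs towards the raised lid.

```bash
python3 - <<'E'
from h import *
t=bot.sense()["tcp_pos"];print(t)
P=np.concatenate([cloud(grab_frame(n)).reshape(-1,3) for n in("top","side")])
P=P[(abs(P[:,0]-t[0])<.12)&(P[:,1]<.272)&(P[:,1]>t[1]-.15)]
for z in np.arange(.07,.34,.02):
    Q=P[(P[:,2]>z)&(P[:,2]<z+.02)&((z>.075)|(P[:,1]<.15))]
    print(round(z,2),len(Q),(np.percentile(Q[:,1],[1,99])-t[1]).round(3) if len(Q) else "")
E
```

```text
[0.5121003  0.08908514 0.00998722]
0.07 418 [-0.15   0.012]
0.09 587 [-0.067  0.011]
0.11 398 [-0.022  0.01 ]
0.13 145 [-0.04   0.007]
0.15 240 [-0.04  0.01]
0.17 305 [-0.04   0.009]
0.19 198 [-0.042  0.01 ]
0.21 299 [-0.041  0.013]
0.23 263 [-0.04   0.008]
0.25 270 [-0.061  0.02 ]
0.27 276 [-0.067  0.04 ]
0.29 503 [-0.068  0.043]
0.31 675 [-0.069  0.048]
0.33 1404 [-0.07   0.057]
```

```bash
python3 - <<'E'
from fit import *; from plan import *
for r in path[18:]: bot.move_straight(tcp(r[:2],r[2]),Rot(r[2]),speed=.07)
c=BAY-.002*U
bot.move_straight(tcp(c,2.2,.0365),Rot(2.2),speed=.05)
print(bot.sense()["contact_force"])
bot.wait(.3)
bot.move_straight(tcp(c,2.2,.09),speed=.12)
t=tcp(c,2.2,.09,.38)
bot.move_straight(t,speed=.25)
bot.move_ptp([.40,-.05,.40],Rot(20))
clamp()
f=grab_frame("top");W=cloud(f)
print(blank(W,c)[:3],bot.sense()["clock"])
P=W[180:300,80:225].reshape(-1,3);w=P[(P[:,2]>.052)&(P[:,2]<.066)]
print(cv2.minAreaRect(np.float32(w[:,:2]*1000)))
cv2.imwrite("pics/p3.png",f["img"][150:330,50:350,::-1].repeat(2,0).repeat(2,1))
E
```

```text
[-0.20839565  0.05300231  0.41736349]
(array([0.51444497, 0.24155215]), 1841, 41) 21.925
((517.7449340820312, 244.56077575683594), (163.05308532714844, 165.06988525390625), 87.90316772460938)
```

View pics/p3.png

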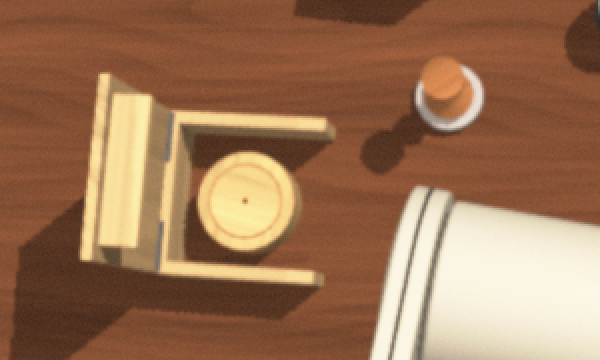

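The blank is within 3 mm of the bay centre and the lid is still open. Now I'll close the lid from behind along its arc.

```bash
python3 - <<'E'
from plan import *
R=Rot(2.2);r=.145
def pt(th,extra=0):
    bx=.08-r*np.cos(th)+(.010+.011*np.sin(th)+extra)*np.sin(th); z=.06+r*np.sin(th)+(.010+.011*np.sin(th)+extra)*np.cos(th)
    return np.append(BAY+bx*U,z)
ths=np.linspace(1.65,0,16);p0=pt(1.65,.045)
for p in[p0]+[pt(t) for t in ths]: assert kinematics.ik(p,R) is not None,p
bot.move_ptp([*p0[:2],.40],R);bot.move_straight(p0)
for t in ths:
    bot.move_straight(pt(t),speed=.1);s=bot.sense()
    print(round(t,2),s["contact_force"].round(1) if hasattr(s["contact_force"],"round") else s["contact_force"])
    if np.linalg.norm(s["contact_force"])>25: print("STOP");break
z=pt(0)
for dz in(.002,.004):
    if np.linalg.norm(s["contact_force"])<8:
        bot.move_straight(z-[0,0,dz],speed=.03);s=bot.sense();print(dz,np.round(s["contact_force"],1))
bot.move_straight(z+[0,0,.15]);bot.move_ptp([.40,-.1,.40],Rot(20))
a=grab_frame("top");W=cloud(a);b=grab_frame("side")
P=W[180:300,80:225].reshape(-1,3);L=P[P[:,2]>.055];A=np.c_[L[:,:2],np.ones(len(L))]
print(np.linalg.lstsq(A,L[:,2],rcond=None)[0],np.percentile(L[:,2],[2,50,98]),bot.sense()["clock"])
cv2.imwrite("pics/p4.png",cv2.resize(np.hstack([a["img"],b["img"]])[:,:,::-1],(800,300),interpolation=cv2.INTER_AREA))
E
```

```text
1.65 [0.1 0.2 0.6]
1.54 [ 0.8 -0.4 -0.4]
1.43 [-0.3  0.4 -0.5]
1.32 [ 0.6 -0.  -0.2]
1.21 [ 0.4  0.  -0.1]
1.1 [0.  0.4 0. ]
0.99 [ 0.5 -0.2  0.1]
0.88 [-1.2  0.6  0.4]
0.77 [0.6 0.1 0.6]
0.66 [-0.1 -0.9 -0. ]
0.55 [ 0.4  0.4 -0.3]
0.44 [-0.5  0.8  0.6]
0.33 [0.4 0.2 0.1]
0.22 [0.1 0.6 0.4]
0.11 [-0.4  0.4  0.1]
0.0 [-0.6  0.   0.8]
0.002 [-6.8 -2.3 19.7]
[-0.00019034 -0.00345345  0.07150709] [0.06494144 0.07068246 0.07562484] 33.3333
```

View pics/p4.png

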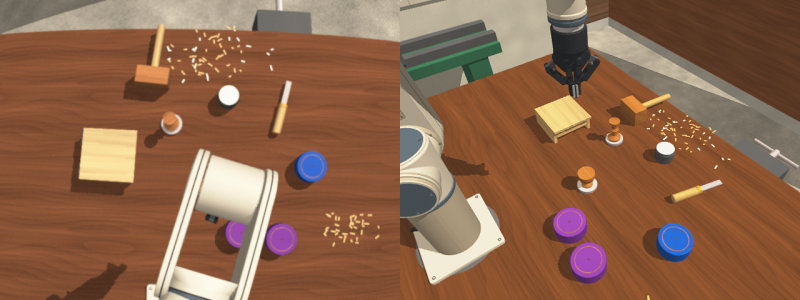

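The lid lies flat at 70 mm with a slope of about 0.003 rad, and nothing else has moved.

```bash
python3 -c "
from h import *
print(order.finish_job())"
```

```text
the job is handed in; nothing more can be done
None
```

I slid the blank between the two turnings into the bay, shut the lid over it and handed the job in: the blank sat within 3 mm of the bay centre before closing, the lid read flat (about 0.003 rad) afterwards, the clock was at about 33 s, and no verdict was returned.

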